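# Pack a flanged bush with its shims from the tilting tray

### The arm

A 6-joint arm with a two-finger parallel gripper is mounted at the origin on the work surface; the furniture and walls round the work are solid. World frame = base frame: x ahead of the robot, y to its left, z up, the work surface at z = 0. Lengths are in m, angles in rad, forces in N, time in s.
With the tool pointing down it reaches from about 0.275 to 0.975 m from the base axis. Payload 8.4 kg.
Tool frame: the origin (TCP) lies at the very end of the fingers, on their centre line; the grasp point (between the pads) lies 19 mm behind it; z points along the fingers, y is the direction in which the jaws open and shut (so a half turn about z gives the same grasp; the last joint's range is limited). The gripper opens to 92 mm and grips with 3 to 60 N. Pads are 20 mm wide; open, the fingers measure 128 mm over their backs; the gripper's body (75 mm by 189 mm) begins 69 mm behind the grasp point.
Start: joints at [-0.002, 0.353, 1.633, -0, 1.155, -0.002], TCP at [0.625, -0, 0.215] pointing down, gripper open.
Joint ranges: [-2.63, 2.63], [-0.92, 2.1], [0.06, 2.66], [-1.3, 4.44], [0, 2.69], [-3.02, 3.02]. Speed limits (rad/s): [2.22, 2.22, 2.79, 3.14, 3.14, 3.14].

### API

Orientations are given as a unit quaternion [w, x, y, z].
In Python, from workcell import manip gives the robot as it stands. Calls block until the motion is done:
- manip.goto(position, orientation): joint-space move of the TCP to a pose.
- manip.movel(position, frame=None, vel=0.15): straight line of the TCP; frame=None keeps the orientation; vel is the mean speed in m/s.
- manip.move_joints(angles): joint-space move.
- manip.command_gripper(opening): finger opening in m; the grip force is fixed at half the most; returns when the fingers have stopped.
- manip.sleep(seconds).
- manip.solve_ik(position, orientation): joint angles nearest the present ones, or None.
- manip.sense(): the state.
- manip.read_camera(name): name is "scene" or "side" or "wrist"; returns (picture, depth): 480x640x3 uint8, red, green, blue; 480x640 float32, m along the optical axis (not along the pixel's ray), 0 where there is no reading.
- manip.calibration(name): a dict with "vertical_fov" (degrees; the focal length in pixels is half the picture's height over the tangent of half this angle, whatever the lens; pixels are square), "cx", "cy" (the principal point, pixels), "R" (3x3) and "t" (3): a world point X has camera coordinates R X + t. Camera axes: x right, y down, z forward; pixel columns grow to the right and rows downward; lengths in m; the calibration is good to about 2 mm. A picture is of the moment at which its call begins: read the wrist's pose just before it. calibration takes no time and is no camera call; for the wrist camera it gives the pose at the moment of the call.
A pose or a line that the arm cannot do raises manip.PlanningError and nothing moves.
- manip.close_job(): hands the job in, once; it reports no verdict.
The state is a dict: "time_s": time; "joint_pos": joint angles; "joint_velocities": joint speeds; "effort": joint torques, N m; "tool_pos": TCP position; "ee_rot": TCP orientation; "force": force on the tool from outside, world axes, zero at the start; "ft_torque": the same for the moment, N m; "gripper_width": finger opening in m.
Only numpy, scipy, OpenCV 4.12 (cv2) and the standard library are available. Lean on these libraries where they do the work, as an engineer would, in place of code of your own. Each camera call takes 0.05 s, during which the arm holds its last target. There are 200 camera calls.

### The job

Make up a bush-and-shims set for shipping: the two or three brass shims lie flat in the shallow hinged tray, too thin to pick up there, so tip the tray by its black handle bar to let them slide down to the pick tongue at its low corner, let the tray back down, and take the shim that hangs over both sides of the tongue; repeat until no shim is left in the tray. Slide every shim over the upright pin of the packing spindle, right down onto its seat, and only then slide the flanged bush over the same pin, flange down, until it rests on the shims. Leave the tray lowered level again and the spindle standing; do not disturb the glue jar.

Things in the scene. Friction and masses are not known exactly. Their poses are not given: they have to be found in the camera images.
- shim_0: flat brass shim ring, outside diameter 40 mm, hole 12 mm, 3 mm thick, 28 g; origin at the centre of its underside, z along its axis. Starts lying loose on the floor of the tray. Two or three of the three shims are present; an absent one reads None from the first state on.
- shim_1: flat brass shim ring, outside diameter 40 mm, hole 12 mm, 3 mm thick, 28 g; origin at the centre of its underside, z along its axis. Starts lying loose on the floor of the tray. Two or three of the three shims are present; an absent one reads None from the first state on.
- shim_2: flat brass shim ring, outside diameter 40 mm, hole 12 mm, 3 mm thick, 28 g; origin at the centre of its underside, z along its axis. Starts lying loose on the floor of the tray. Two or three of the three shims are present; an absent one reads None from the first state on.
- tray (a joint): tilt of the hinged tray in rad: 0 = level on its stand (the start); grows as the handle end is lifted and the pick tongue dips, stop at 0.62. Stiff hinge: the tray stays at any angle (5 N up at the handle lifts it, 2 to 3 N down lowers it). Floor and shims are slick (friction 0.16 to 0.24): shims start to slide at about 0.2 rad and run all the way down at 0.5 and more.
- tray_pick (a point): rest point of a shim on the pick tongue, on the floor surface, 70 mm above the bench when level; moves with the tray. x axis uphill to the handle, y along the hinge, z normal to the floor. Tongue 18 mm wide, 3 mm thick, no walls, free beneath (60 mm): the shim overhangs both sides; grip it across y, fingertips below the floor. Two end pins (11 mm high, x = -20, y = +-11 mm) stop it here.
- tray_channel (a point): middle of the channel that leads to the tongue, on the floor, at x = 32 mm in the tray_pick frame, same axes. Channel 44 mm wide (y = -22 to +22 mm), x = 18 to 46 mm, walls 14 mm high. The shims queue uphill of the one on the tongue, 40 mm apart; the next comes down only when the tray is tipped again. Shims may hang up until it is tipped once more.
- tray_floor (a point): middle of the tray's main floor, at (118, -35, 0) mm in the tray_pick frame, same axes. The floor reaches from x = 46 to 190 and y = -92 to +22 mm in the tray_pick frame, walls 14 mm high all round; a diagonal wall from (46, -22) to (116, -92) mm guides the shims to the channel. Thin aluminium sheet.
- tray_handle (a point): middle of the round black handle bar (10 mm thick, 80 mm long, along this point's y axis) at the tray's high end, 84 mm above the bench when level. Axes as tray_pick, in whose frame it lies at (235, -35, 14) mm; 37 mm free between bar and end wall. Grip it from above across the bar (fingers along x); the bar may turn in the grip.
- tray_hinge (a point): middle of the tray's hinge axis on the fixed grey stand, 62 mm above the bench; the axis runs along the point's y, x points to the handle. In the tray_pick frame of a level tray it lies at (55, -35, -8) mm; the handle moves on an arc of 181 mm radius about it, up and back over the hinge.
- spindle: packing spindle, loose, 0.6 kg: square wooden base 90 x 90 x 10 mm, on it a grey round seat 26 mm across and 16 mm high, and an upright steel pin 8 mm thick with a tapered tip; origin at the centre of the underside, z up. It stands either left of the tray or right of it (beyond the handle); the bush stands at the other place.
- spindle_seat (a point): centre of the top of the spindle's seat, 26 mm above the bench, where the first shim comes to lie; z up along the pin.
- spindle_tip (a point): top of the pin, 85 mm above the bench (59 mm above the seat); the pin tapers over the last 12 mm from 8 to 3 mm.
- bush: dark steel flanged bush: flange 44 mm across and 6 mm thick at the bottom, above it a round sleeve 30 mm across, 34 mm high in all; through bore 12 mm; 0.14 to 0.22 kg. Origin at the centre of its underside (the flange's flat face), z towards the sleeve. Starts standing on its flange on the bench.
- glue_jar: white glue jar with blue cap, 58 mm across, 92 mm high, loose, standing beyond the far right of the tray; origin at the centre of its underside. Leave it alone.
Mind the look-alikes: they are no part of the job. Leave any green look-alike of the shim_1 alone.

How it is judged:
On the way, in this order (a step that is already met when the one before it is completed fails the run):
1. the tray is tipped by at least 0.15 rad, so that shims slide down to the pick tongue (value of joint tray above 0.15 rad), for 0.2 s.
2. every shim present lies on the spindle's seat, round the pin (horizontal distance between each of shim_0, shim_1, shim_2 and spindle_seat below 0.005 m and z of shim_0 in the frame of spindle_seat between -0.002 and 0.009 m and z of shim_1 in the frame of spindle_seat between -0.002 and 0.009 m and z of shim_2 in the frame of spindle_seat between -0.002 and 0.009 m), for 0.2 s.
3. the bush is on the pin, resting on the shims (horizontal distance between bush and spindle_seat below 0.006 m and z of bush in the frame of spindle_seat between 0.004 and 0.013 m and angle between bush's own z axis and vertical below 0.12 rad and z of each of shim_0, shim_1, shim_2 in the frame of bush below -0.001 m), for 0.2 s.
At the end, for the whole second after the job is handed in: All shims present lie round the pin (within 5 mm of its axis, less than 9 mm above the seat), the bush on them, flange down, upright within 0.12 rad, within 6 mm of the axis, 4 to 13 mm above the seat; spindle upright within 0.05 rad; tray level (below 0.06 rad); all at rest (all of step 2 and all of step 3 and value of joint tray below 0.06 rad and angle between spindle's own z axis and vertical below 0.05 rad and height (world z) of spindle below 0.008 m and linear speed of each of bush, spindle below 0.02 m/s); the robot touches nothing.
It fails at once if the glue jar is shoved by more than 30 mm or tipped over (distance of glue_jar from where it was at the start of the episode above 0.03 m or angle between glue_jar's own z axis and vertical above 0.5 rad).
Of shim_0, shim_1, shim_2 only 2 to 3 are there at a start; the rules pass over those that are not, and their reading is None.
At some moment in a run one of bush, spindle may be knocked a few centimetres aside while the robot is not near it.
It also fails if it takes over 210 s, if anything falls off the work surface, if the arm or the gripper's body presses on something with over 40 N, if the wrist force passes 120 N, or if a joint passes its speed limit or range.

## Working session

There is one attempt and no reset: what is moved stays moved. The work goes in short steps, each a Python script; the robot and the scene stay as the last script left them, time stands still between calls to the robot, and variables do not carry over. Pictures are saved under pics/ and viewed, on a budget of 14 in all, crops included, one or two more only if the job needs it, and the job is handed in when it is done.

```bash
ls; mkdir -p pics
python3 - <<'E'
from workcell import manip
import cv2,numpy as np
s=manip.sense();print(s)
for n in("scene","side","wrist"):
    c=manip.calibration(n);im,d=manip.read_camera(n)
    np.savez(f"pics/{n}0.npz",im=im,d=d,**c)
    cv2.imwrite(f"pics/{n}0.png",im[...,::-1]);print(n,c)
E
```

```text
pics
{'time_s': 0.0, 'joint_pos': array([-2.38458881e-03,  3.53662387e-01,  1.63412986e+00,  1.72955288e-05,
        1.15521201e+00, -2.37919088e-03]), 'joint_velocities': array([-0.00085707, -0.00085915, -0.00072179,  0.00070473, -0.00237494,
       -0.00118622]), 'effort': array([-2.43486713e-03, -5.93846583e+01, -3.34216332e+01,  6.94100303e-02,
        2.34022352e-02, -1.15005114e-04]), 'tool_pos': array([6.24497782e-01, 1.65179108e-05, 2.13856640e-01]), 'ee_rot': array([-5.05845243e-04,  7.07110986e-01,  7.07102224e-01, -4.92282471e-04]), 'force': array([ 0.50704879,  0.93922414, -0.51068961]), 'ft_torque': array([ 0.03382884, -0.00923143,  0.0510386 ]), 'gripper_width': 0.09190379596332537}
scene {'vertical_fov': 52.042251404358, 'cx': 323.36490366114396, 'cy': 241.73277019892691, 'R': array([[ 0.85195183, -0.52361513, -0.00229653],
       [-0.3886307 , -0.62937293, -0.67294569],
       [ 0.35091917,  0.57420981, -0.73968833]]), 't': array([-0.42732127,  0.19717305,  1.03787291])}
side {'vertical_fov': 46.629272126417604, 'cx': 314.4295480814687, 'cy': 235.04485554547773, 'R': array([[ 0.86812581, -0.49612759,  0.01466249],
       [-0.32657975, -0.59319737, -0.73584138],
       [ 0.37376896,  0.63401443, -0.67699518]]), 't': array([-0.45469724,  0.14287587,  1.1341347 ])}
wrist {'vertical_fov': 62.93552969946445, 'cx': 327.95313364521235, 'cy': 238.09844998145346, 'R': array([[ 9.99997970e-01, -1.99027044e-03, -3.14157769e-04],
       [-1.83696801e-03, -9.64598809e-01,  2.63715308e-01],
       [-8.27900992e-04, -2.63714195e-01, -9.64600507e-01]]), 't': array([-0.62344071, -0.02956981,  0.39093155])}
```

View pics/scene0.png

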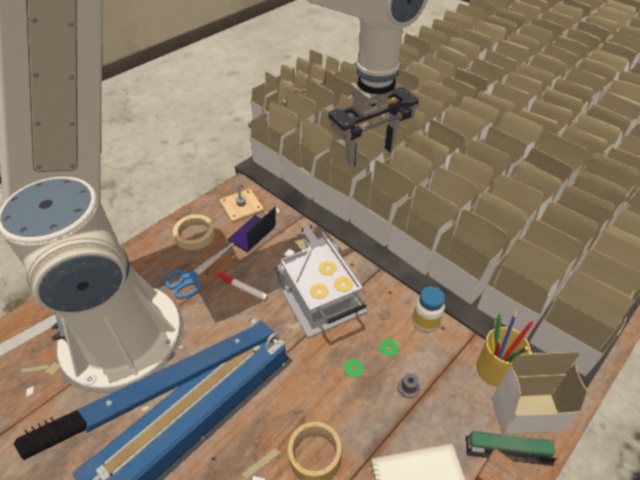

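View pics/side0.png

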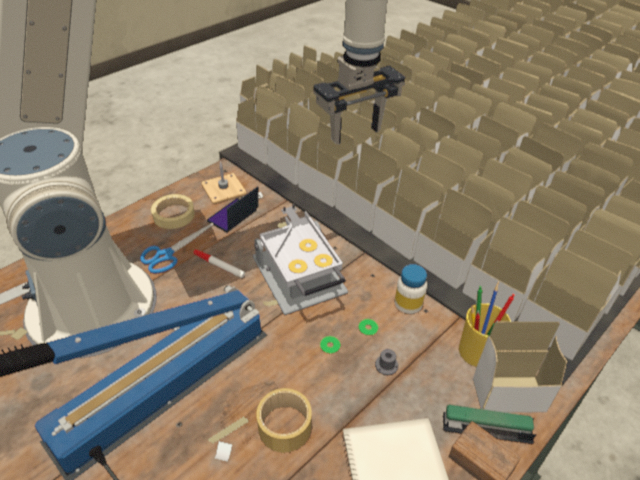

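```bash
cat > h.py <<'E'
from workcell import manip
import cv2,numpy as np
from scipy.spatial.transform import Rotation as Rn
def shot(n,name=None):
    c=manip.calibration(n);im,d=manip.read_camera(n)
    if name: cv2.imwrite(f"pics/{name}.png",im[...,::-1]); np.savez(f"pics/{name}.npz",im=im,d=d,**c)
    return im,d,c
def load(name):
    z=np.load(f"pics/{name}.npz");return z["im"],z["d"],{k:z[k] for k in("vertical_fov","cx","cy","R","t")}
def ray(c,uv):
    f=240/np.tan(np.radians(c["vertical_fov"])/2)
    uv=np.atleast_2d(uv).astype(float)
    v=np.c_[(uv[:,0]-c["cx"])/f,(uv[:,1]-c["cy"])/f,np.ones(len(uv))]
    return -c["R"].T@c["t"], v@c["R"]
def onz(c,uv,z):
    o,v=ray(c,uv);return o+v*((z-o[2])/v[:,2])[:,None]
def ondepth(c,d,uv):
    o,v=ray(c,uv);uv=np.atleast_2d(uv).astype(int)
    return o+v*d[uv[:,1],uv[:,0]][:,None]
def proj(c,P):
    f=240/np.tan(np.radians(c["vertical_fov"])/2)
    q=np.atleast_2d(P)@c["R"].T+c["t"];return q[:,:2]/q[:,2:]*f+[c["cx"],c["cy"]]
def blobs(im,lo,hi,amin=20):
    m=cv2.inRange(cv2.cvtColor(im,cv2.COLOR_RGB2HSV),np.array(lo),np.array(hi))
    n,l,st,ce=cv2.connectedComponentsWithStats(m)
    return [(tuple(ce[i].round(1)),int(st[i,4]),l==i) for i in range(1,n) if st[i,4]>=amin]
def down(yaw):  # tool down, jaws (tool y) along world direction yaw
    y=np.array([np.cos(yaw),np.sin(yaw),0]);z=np.array([0,0,-1.]);x=np.cross(y,z)
    q=Rn.from_matrix(np.c_[x,y,z]).as_quat();return q[[3,0,1,2]]
E
python3 - <<'E'
from h import *
np.set_printoptions(precision=4,suppress=True)
uv={'spindle':[(241,203),(241,190)],'bush':[(409,378)],'handle':[(347,310)],'tongue':[(310,238)],'jar':[(431,297)]}
uv2={'spindle':[(223,185),(223,160)],'bush':[(387,355)],'handle':[(322,284)],'tongue':[(290,212)],'jar':[(414,275)]}
for n,u in(('scene0',uv),('side0',uv2)):
    im,d,c=load(n)
    for k,v in u.items(): print(n,k,ondepth(c,d,v).round(3).tolist())
    for ce,a,m in blobs(im,(18,100,120),(32,255,255)):
        if a<600: print('yel',ce,a,onz(c,ce,.073)[0].round(3))
    bl=[b for b in blobs(im,(0,0,0),(179,255,55),40) if abs(b[0][0]-v_[0])<25 and abs(b[0][1]-v_[1])<20] if (v_:=u['handle'][0]) else 0
    for ce,a,m in bl:
        p=np.argwhere(m)[:,::-1];r=cv2.minAreaRect(p.astype(np.float32));b=cv2.boxPoints(r);print('blk',ce,a,r, onz(c,b,.084).round(3).tolist())
E
```

```text
scene0 spindle [[0.382, 0.214, 0.022], [0.411, 0.283, 0.001]]
scene0 bush [[0.444, -0.406, 0.029]]
scene0 handle [[0.438, -0.201, 0.007]]
scene0 tongue [[0.45, -0.026, 0.071]]
scene0 jar [[0.562, -0.313, 0.097]]
yel (np.float64(391.5), np.float64(99.6)) 30 [0.957 0.34  0.073]
yel (np.float64(195.0), np.float64(243.0)) 200 [0.219 0.096 0.073]
yel (np.float64(327.2), np.float64(267.6)) 144 [ 0.436 -0.123  0.073]
yel (np.float64(342.9), np.float64(283.6)) 162 [ 0.441 -0.177  0.073]
yel (np.float64(318.5), np.float64(290.8)) 162 [ 0.388 -0.167  0.073]
yel (np.float64(425.1), np.float64(321.3)) 255 [ 0.528 -0.341  0.073]
yel (np.float64(502.2), np.float64(332.8)) 92 [ 0.639 -0.44   0.073]
yel (np.float64(511.3), np.float64(338.3)) 123 [ 0.645 -0.458  0.073]
yel (np.float64(524.2), np.float64(346.6)) 151 [ 0.652 -0.484  0.073]
blk (np.float64(347.0), np.float64(313.3)) 85 ((346.29345703125, 313.5278625488281), (3.1492908000946045, 38.478607177734375), 66.37062072753906) [[0.363, -0.244, 0.084], [0.442, -0.25, 0.084], [0.441, -0.257, 0.084], [0.361, -0.251, 0.084]]
side0 spindle [[0.38, 0.2
[... 467 characters left out ...]
p.float64(216.3)) 48 [0.251 0.082 0.073]
yel (np.float64(169.0), np.float64(223.2)) 142 [0.204 0.081 0.073]
yel (np.float64(307.9), np.float64(244.9)) 146 [ 0.436 -0.124  0.073]
yel (np.float64(322.7), np.float64(260.0)) 157 [ 0.44  -0.178  0.073]
yel (np.float64(297.5), np.float64(266.0)) 163 [ 0.387 -0.168  0.073]
yel (np.float64(408.3), np.float64(301.4)) 324 [ 0.527 -0.352  0.073]
yel (np.float64(505.4), np.float64(318.3)) 51 [ 0.66  -0.473  0.073]
blk (np.float64(323.5), np.float64(287.1)) 104 ((323.8500061035156, 286.54998779296875), (3.4785051345825195, 40.47715377807617), 71.56504821777344) [[0.361, -0.242, 0.084], [0.443, -0.25, 0.084], [0.44, -0.258, 0.084], [0.359, -0.251, 0.084]]
```

Run:
```python
from h import *
manip.goto([.42,-.14,.26],down(-.075))
shot("wrist","w1")
print(manip.sense()["time_s"])
```

```text
1.1917
```

View pics/w1.png

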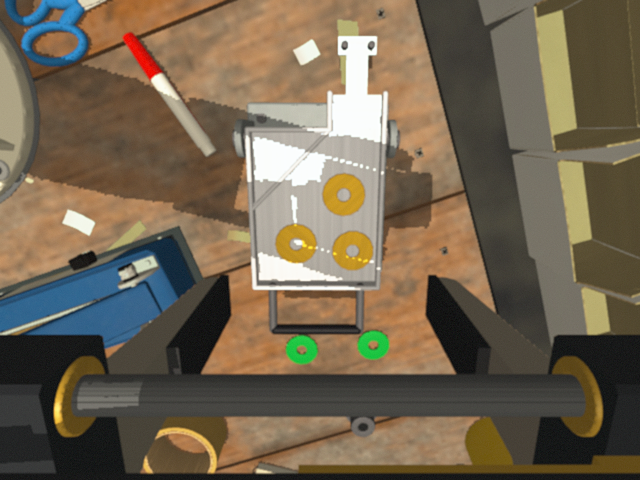

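Run:
```python
from h import *
np.set_printoptions(precision=4,suppress=True)
im,d,c=load("w1")
g=im.min(2)
for v in (65,75,85): 
    r=g[v,330:390];print(v,''.join('#' if x>200 else '.' for x in r))
m=(im.max(2)<75)
reg=m[315:345,255:380]
p=np.argwhere(reg)[:,::-1]+[255,315]
for u in range(262,376,8):
    q=p[p[:,0]==u][:,1]; print(u,(q.min(),q.max(),len(q)) if len(q) else None,end=' ')
print()
H=onz(c,[(272,328),(316,328),(360,328)],.084);P=onz(c,[(344.5,45.5),(371.5,45.5)],.081);T=onz(c,[(358,75)],.07)
print(H,P,T); print('handle depth',ondepth(c,d,[(317,328),(330,328)]),ondepth(c,d,[(358,75),(345,190)]))
```

```text
65 ................######################......................
75 ................######################......................
85 ................#####################.......................
262 None 270 None 278 (np.int64(325), np.int64(333), 9) 286 (np.int64(325), np.int64(333), 9) 294 (np.int64(324), np.int64(333), 10) 302 (np.int64(325), np.int64(334), 10) 310 (np.int64(325), np.int64(333), 9) 318 (np.int64(325), np.int64(333), 9) 326 (np.int64(325), np.int64(333), 9) 334 (np.int64(325), np.int64(333), 9) 342 (np.int64(325), np.int64(333), 9) 350 (np.int64(325), np.int64(333), 9) 358 (np.int64(328), np.int64(333), 6) 366 None 374 None 
[[ 0.3572 -0.248   0.084 ]
 [ 0.4001 -0.2513  0.084 ]
 [ 0.443  -0.2547  0.084 ]] [[ 0.4447 -0.0008  0.081 ]
 [ 0.4666 -0.0025  0.081 ]] [[ 0.4553 -0.0227  0.07  ]]
handle depth [[ 0.4014 -0.2487  0.089 ]
 [ 0.4139 -0.2507  0.0872]] [[ 0.4552 -0.0229  0.0715]
 [ 0.4377 -0.1204  0.0705]]
```

Run:
```python
import cv2
a=cv2.imread("pics/w1.png")
b=cv2.resize(a[20:140,300:420],(480,480),interpolation=2)
c=cv2.resize(a[270:350,255:375],(480,320),interpolation=2)
import numpy as np
cv2.imwrite("pics/c1.png",np.vstack([b[:280],c]))
```

```text
(no output)
```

View pics/c1.png

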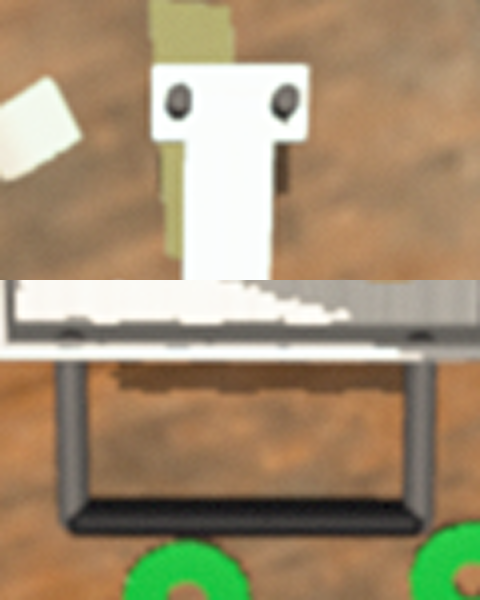

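```bash
cat >> h.py <<'E'
PICK=np.array([.4538,-.0212,.070]);PSI=-.078
UY=np.array([np.cos(PSI),np.sin(PSI),0]);UX=np.array([UY[1],-UY[0],0])
HINGE=PICK+.055*UX-.035*UY+[0,0,-.008]
def handle(th):
    r,a=.18133,np.arctan2(.022,.180)+th
    return HINGE+r*np.cos(a)*UX+[0,0,r*np.sin(a)]
OFF=np.array([0,0,-.017])
def st(tag=''):
    s=manip.sense();print(tag,round(s["time_s"],1),'tcp',s["tool_pos"].round(4),'F',s["force"].round(1),'w',round(s["gripper_width"],4));return s
E
python3 - <<'E'
from h import *
h=handle(0);print(h,HINGE)
best=None
for y in(PSI-np.pi/2,PSI+np.pi/2):
    q=manip.solve_ik(h+OFF+[0,0,.09],down(y));print(y,q)
    if q is not None and (best is None or abs(q[5])<best[0]): best=(abs(q[5]),y)
y=best[1];print('yaw',y)
manip.goto(h+OFF+[0,0,.09],down(y))
manip.command_gripper(.034)
manip.movel(h+OFF,vel=.1);st('at')
manip.command_gripper(.0);st('closed')
manip.sleep(.3);st()
E
```

```text
[ 0.40059573 -0.2527489   0.08399885] [ 0.41462076 -0.07330554  0.062     ]
-1.6487963267948966 [-5.66020869e-01  1.87964357e-01  2.00522233e+00 -4.44089210e-16
  9.48405970e-01  1.08277546e+00]
1.4927963267948965 [-5.66020869e-01  1.87964357e-01  2.00522233e+00 -4.44089210e-16
  9.48405970e-01 -2.05881720e+00]
yaw -1.6487963267948966
at 4.4 tcp [ 0.401  -0.253   0.0675] F [-0.8  0.2  0.7] w 0.0342
closed 4.9 tcp [ 0.4008 -0.2511  0.0673] F [ 3.3 11.2  4.8] w 0.0089
 5.2 tcp [ 0.4008 -0.2511  0.0673] F [ 2.9 11.6  5.1] w 0.0091
```

```bash
cat >> h.py <<'E'
HC=np.array([0,.0018,0])
def tip(th0,th1,n,vel=.12):
    for th in np.linspace(th0,th1,n+1)[1:]: manip.movel(handle(th)+OFF+HC,vel=vel)
E
python3 - <<'E'
from h import *
manip.movel(handle(0)+OFF+HC,vel=.05);st('corr')
tip(0,.2,2);st('.2')
tip(.2,.58,4);st('.58')
manip.sleep(1.2);shot("side","tip1");st()
tip(.58,0,6);manip.sleep(.2);st('down')
shot("scene","lev1")
manip.command_gripper(.034);st('open')
manip.movel(handle(0)+OFF+[0,.0018,.09]);st()
E
```

```text
corr 5.5 tcp [ 0.4009 -0.251   0.0673] F [0.6 2.2 4. ] w 0.0087
.2 6.1 tcp [ 0.4014 -0.2434  0.1024] F [ 0.4 -2.6  2. ] w 0.0092
.58 7.2 tcp [ 0.4041 -0.2113  0.1626] F [-5.4 -8.6 10.8] w 0.0089
 8.5 tcp [ 0.4041 -0.2115  0.1623] F [ -4.7 -10.2  11.1] w 0.0088
down 10.5 tcp [ 0.4005 -0.2508  0.0667] F [ 3.3 -1.5 -4.6] w 0.0089
open 11.1 tcp [ 0.4005 -0.2509  0.0671] F [ 0.4  0.1 -0.6] w 0.0339
 11.8 tcp [ 0.4002 -0.2507  0.1564] F [ 0.4 -0.2  0.5] w 0.0338
```

Run:
```python
import cv2,numpy as np
a=cv2.imread("pics/tip1.png");b=cv2.imread("pics/lev1.png")
cv2.imwrite("pics/c2.png",np.hstack([cv2.resize(a[170:330,210:370],(400,400)),cv2.resize(b[190:350,240:400],(400,400))]))
```

```text
(no output)
```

View pics/c2.png

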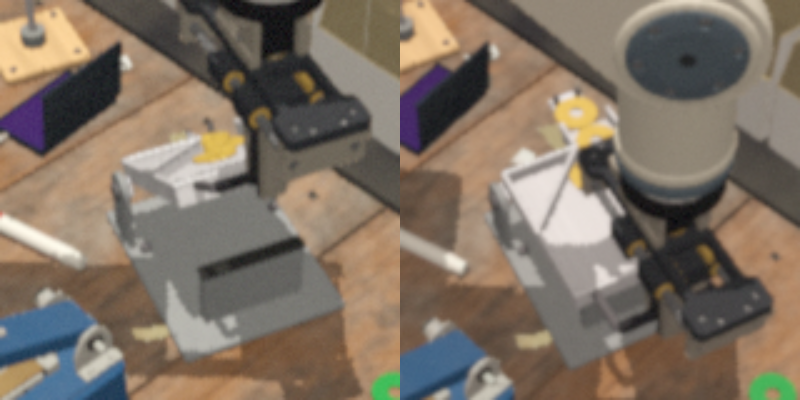

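```bash
cat >> h.py <<'E'
def lookpick(name):
    manip.goto(PICK+[0,0,.13],down(PSI)); manip.command_gripper(.056)
    im,d,c=shot("wrist",name)
    B=blobs(im,(15,90,90),(32,255,255),300)
    for ce,a,m in B:
        P=onz(c,ce,.073)[0]; r=P-PICK
        if np.hypot(r@UX,r@UY)<.15:
            x,y,w,hh=cv2.boundingRect(m.astype(np.uint8));q=onz(c,[(x,y+hh/2),(x+w,y+hh/2),(x+w/2,y),(x+w/2,y+hh)],.073)
            print(np.round(ce,1),a,'frame',round(r@UX*1e3,1),round(r@UY*1e3,1),'P',P.round(4),'size',round(q[1][0]-q[0][0],4),round(q[2][1]-q[3][1],4))
E
python3 - <<'E'
from h import *
lookpick("w2");st()
E
```

```text
[315.   42.6] 3316 frame -132.1 -9.5 P [0.4546 0.1112 0.073 ] size 0.0867 0.0629
[297.7 186.4] 23343 frame -32.4 -23.7 P [0.4327 0.013  0.073 ] size 0.2588 0.2119
[304.4 313.1] 1354 frame 72.9 -20.6 P [ 0.4276 -0.0922  0.073 ] size 0.0397 0.0398
 13.4 tcp [ 0.4538 -0.0214  0.2   ] F [ 0.7 -0.1  0.2] w 0.0562
```

View pics/w2.png

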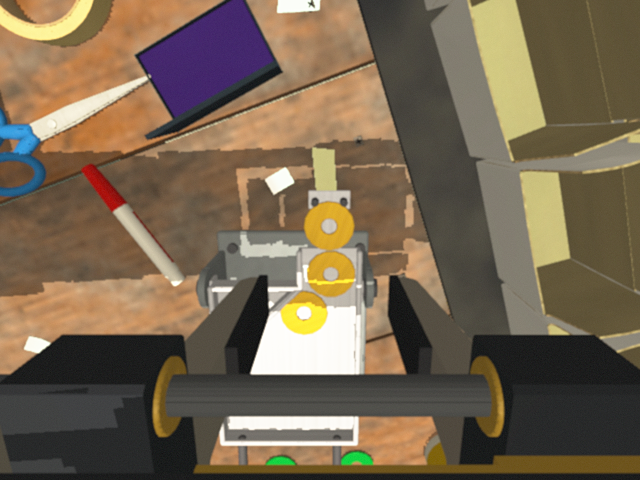

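Run:
```python
from h import *
im,d,c=load("w2")
hs=cv2.cvtColor(im,cv2.COLOR_RGB2HSV)
for p in[(315,226),(315,275),(300,150),(290,325),(280,200)]: print(p,hs[p[1],p[0]])
for p in [(329.5,226.5),(331,274)]:
    P=onz(c,p,.073)[0];r=P-PICK;print(P,r@UX,r@UY)
for lo in((18,190,90),(20,200,120),(18,215,90)):
    for ce,a,m in blobs(im,lo,(28,255,255),500):
        x,y,w,h=cv2.boundingRect(m.astype(np.uint8)); print(lo,ce,a,(x,y,w,h))
```

```text
(315, 226) [ 21 204 218]
(315, 275) [ 21 207 209]
(300, 150) [ 16 107 105]
(290, 325) [ 28 196 254]
(280, 200) [ 16  90 164]
[ 0.45424168 -0.02020443  0.073     ] -0.0010269581798285964 0.0003627570342760884
[ 0.45231359 -0.05961324  0.073     ] 0.03841226705577597 0.001511302019597842
(18, 190, 90) (np.float64(328.7), np.float64(225.3)) 1550 (304, 202, 50, 48)
(18, 190, 90) (np.float64(330.5), np.float64(273.4)) 1333 (308, 252, 46, 44)
(18, 190, 90) (np.float64(304.5), np.float64(313.2)) 1126 (282, 292, 45, 42)
(20, 200, 120) (np.float64(328.7), np.float64(225.4)) 1477 (305, 203, 49, 46)
(20, 200, 120) (np.float64(330.4), np.float64(273.0)) 1247 (308, 253, 46, 43)
(20, 200, 120) (np.float64(304.9), np.float64(309.4)) 556 (282, 292, 44, 41)
```

```bash
cat >> h.py <<'E'
def pick(xy,dz=-.008,lift=.13):
    p=np.array([xy[0],xy[1],.070])
    manip.movel(p+[0,0,.03],vel=.2);manip.movel(p+[0,0,dz],vel=.06);st('at')
    manip.command_gripper(0);s=st('grip')
    manip.movel(s["tool_pos"]+[0,0,lift],vel=.2);return st('lift')
E
python3 - <<'E'
from h import *
s=pick((.454,-.0205))
if s["gripper_width"]>.03:
    manip.goto([.382,.19,.20],down(0));st('spin')
    im,d,c=shot("wrist","w3")
    print(proj(c,[.382,.19,.2]),proj(c,[[.382,.214,.026],[.382,.214,.085]]))
E
```

```text
at 14.8 tcp [ 0.4541 -0.0205  0.062 ] F [ 0.  -0.2 -0.8] w 0.056
grip 15.2 tcp [ 0.4543 -0.0205  0.0623] F [ 0.3 -1.   2.7] w 0.0374
lift 16.0 tcp [ 0.4535 -0.0205  0.1914] F [-0.2  0.4  0.4] w 0.0373
spin 16.9 tcp [0.3821 0.1894 0.1994] F [-0.1  0.1  0.3] w 0.0371
[[330.12682547 292.20286837]] [[329.03462115 188.18626401]
 [329.26120171 199.58333424]]
```

View pics/w3.png

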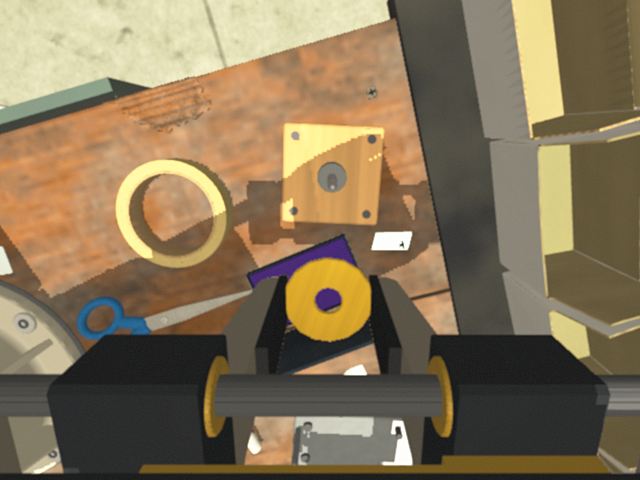

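Run:
```python
from h import *
np.set_printoptions(precision=4,suppress=True)
im,d,c=load("w3")
sub=im[150:205,305:360];hs=cv2.cvtColor(sub,cv2.COLOR_RGB2HSV)
m=((hs[...,1]<90)).astype(np.uint8)
n,l,s,ce=cv2.connectedComponentsWithStats(m);i=1+s[1:,4].argmax();cn=cv2.findContours((l==i).astype(np.uint8),0,1)[0][0]
(x,y),r=cv2.minEnclosingCircle(cn);uv=(x+305,y+150);print('seat',uv,r,s[i],onz(c,uv,.026),'rad m',r*(onz(c,(uv[0]+1,uv[1]),.026)-onz(c,uv,.026))[0,0])
print('base',onz(c,[(295,135),(372,139),(367,214),(293,211)],.01),onz(c,[(295,135),(372,139),(367,214),(293,211)],.01).mean(0))
print('hole',onz(c,(328.5,300),.2105),manip.sense()["tool_pos"])
t=onz(c,[(329+0,187),(333,182),(333,184)],.085);print('tip cand',t)
cv2.imwrite("pics/c3.png",cv2.resize(im[150:205,305:360][...,::-1],(440,440),interpolation=0))
```

```text
seat (331.2435894012451, 176.67948722839355) 14.936135292053223 [ 13  12  29  30 670] [[0.3839 0.2241 0.026 ]] rad m 0.013030852559961935
base [[0.3519 0.2591 0.01  ]
 [0.4203 0.2556 0.01  ]
 [0.4176 0.1874 0.01  ]
 [0.3484 0.1904 0.01  ]] [0.3845 0.2231 0.01  ]
hole [[0.3812 0.1908 0.2105]] [0.3823 0.1891 0.1996]
tip cand [[0.3818 0.2232 0.085 ]
 [0.3847 0.2269 0.085 ]
 [0.3847 0.2254 0.085 ]]
```

View pics/c3.png

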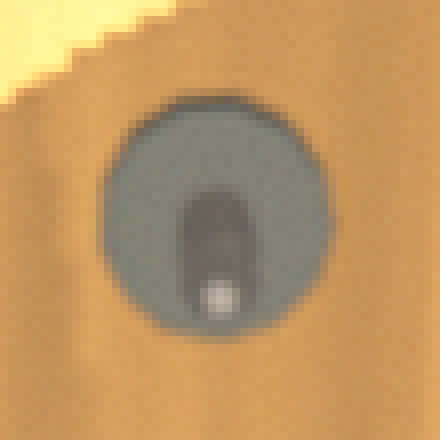

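Run:
```python
from h import *
np.set_printoptions(precision=4,suppress=True)
manip.movel([.3854,.2214,.115],vel=.15);s=st()
im,d,c=shot("wrist","w4")
print('pin axis', proj(c,[[.3844,.2232,z] for z in(.026,.085)]), 'shim', proj(c,s["tool_pos"]+np.array([-.0011,.0017,.011])))
cv2.imwrite("pics/c4.png",cv2.resize(im[180:360,250:410][...,::-1],(640,720)[:2] if 0 else (533,600),interpolation=2))
```

```text
17.7 tcp [0.3858 0.2211 0.1154] F [0.2 0.6 0.1] w 0.0372
pin axis [[327.2544 238.256 ]
 [327.1885 266.9731]] shim [[327.8556 299.25  ]]
```

View pics/c4.png

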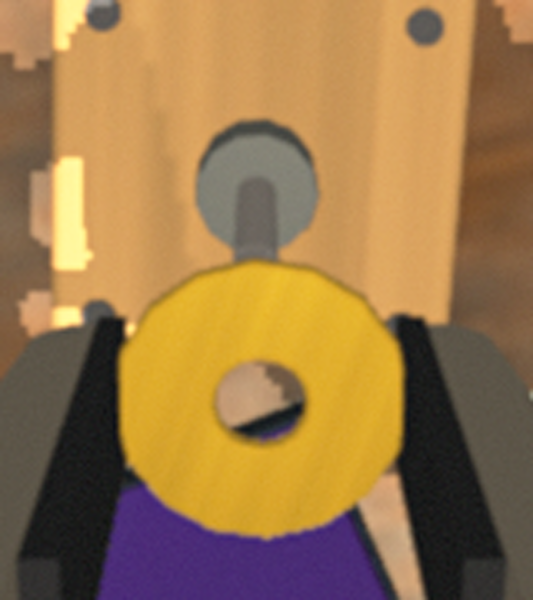

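```bash
cat >> h.py <<'E'
def lower(xy,zs,fmax=8,vel=.05):
    for z in zs:
        manip.movel([xy[0],xy[1],z],vel=vel);s=st('low')
        if np.linalg.norm(s["force"])>fmax: print('STOP');return False
    return True
E
python3 - <<'E'
from h import *
if lower((.3852,.2216),[.085,.075,.066,.05,.035,.022]):
    pass
s=st(); shot("wrist","w5")
E
```

```text
low 18.5 tcp [0.3852 0.2216 0.0849] F [ 0.2  0.5 -0.5] w 0.0372
low 18.9 tcp [0.3849 0.2214 0.0746] F [0.1 0.3 0.7] w 0.0373
low 19.2 tcp [0.3849 0.2214 0.0656] F [ 0.8 -0.2  0.3] w 0.0374
low 19.7 tcp [0.3849 0.2214 0.0496] F [ 1.3 -0.5  0.2] w 0.0369
low 20.1 tcp [0.3849 0.2215 0.0346] F [0.6 0.  0.1] w 0.0373
low 20.6 tcp [0.3849 0.2214 0.0216] F [ 0.9 -0.5 -0.2] w 0.0376
 20.6 tcp [0.3849 0.2214 0.0216] F [ 0.9 -0.5 -0.2] w 0.0376
```

Run:
```python
from h import *
lower((.3852,.2216),[.019])
manip.command_gripper(.056);manip.movel([.3852,.2216,.20],vel=.2);st()
im,d,c=shot("wrist","w5")
u,v=proj(c,[.3844,.2232,.03])[0].astype(int)
cv2.imwrite("pics/c5.png",cv2.resize(im[v-60:v+60,u-60:u+60][...,::-1],(400,400)))
for ce,a,m in blobs(im,(18,190,90),(28,255,255),500): print(ce,a,onz(c,ce,.029))
```

```text
low 20.9 tcp [0.3852 0.2216 0.0189] F [-0.2  0.9 -0.3] w 0.0377
 22.4 tcp [0.3846 0.2212 0.1991] F [ 0.1  0.1 -0.8] w 0.056
(np.float64(329.0), np.float64(213.7)) 1141 [[0.38439146 0.22366978 0.029     ]]
```

View pics/c5.png

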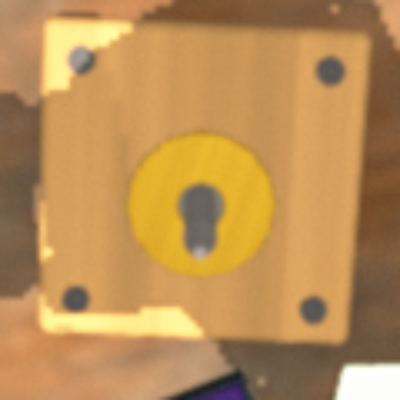

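```bash
cat >> h.py <<'E'
def cycle():
    h=handle(0)+OFF+HC;y=PSI-np.pi/2
    manip.goto(h+[0,0,.13],down(y));manip.command_gripper(.034)
    manip.movel(h,vel=.15);manip.command_gripper(0);st('grip')
    tip(0,.58,5);manip.sleep(1.2);st('up');tip(.58,0,6);manip.sleep(.2);st('down')
    manip.command_gripper(.034);manip.movel(h+[0,0,.13],vel=.2)
def shims(im,c,z):
    out=[]
    for ce,a,m in blobs(im,(18,190,90),(28,255,255),500):
        x,y,w,hh=cv2.boundingRect(m.astype(np.uint8));P=onz(c,(x+w/2-.5,y+hh/2-.5),z)[0];r=P-PICK
        out.append(P);print('shim px',np.round(ce,1),a,(w,hh),'P',P.round(4),'frame',(r@UX*1e3).round(1),(r@UY*1e3).round(1))
    return out
def lookpick(name):
    manip.goto(PICK+[0,0,.13],down(PSI)); manip.command_gripper(.056)
    im,d,c=shot("wrist",name);return shims(im,c,.073)
E
python3 - <<'E'
from h import *
cycle();lookpick("w6");st()
E
```

```text
grip 26.2 tcp [ 0.4008 -0.2508  0.0672] F [2.2 3.7 1.6] w 0.0091
up 29.0 tcp [ 0.404  -0.2108  0.1619] F [-0.8 -5.   7.6] w 0.0085
down 31.0 tcp [ 0.4004 -0.2508  0.0669] F [ 3.1 -1.1 -5.1] w 0.0089
shim px [328.7 225.6] 1552 (49, 47) P [ 0.4539 -0.0198  0.073 ] frame -1.4 -0.0
shim px [331.3 273.6] 1333 (46, 44) P [ 0.4528 -0.0592  0.073 ] frame 38.0 1.9
 33.9 tcp [ 0.4538 -0.0214  0.2   ] F [-0.2 -0.1 -0.4] w 0.056
```

```bash
cat >> h.py <<'E'
def look_spin(name,ztop,nom=(.3844,.2234)):
    manip.goto([nom[0]-.002,nom[1]-.033,.20],down(0))
    im,d,c=shot("wrist",name);s=st('spin')
    P=[p for p in shims(im,c,ztop)]
    return P
E
python3 - <<'E'
from h import *
s=pick((.454,-.0198))
if s["gripper_width"]>.03: look_spin("w7",.029)
E
```

```text
at 35.3 tcp [ 0.4541 -0.0198  0.062 ] F [-0.4  0.4  0. ] w 0.0562
grip 35.8 tcp [ 0.4542 -0.0198  0.0622] F [-0.2  0.1  2.3] w 0.0374
lift 36.5 tcp [ 0.4535 -0.0198  0.1914] F [-0.  -0.5 -0.3] w 0.0375
spin 37.5 tcp [0.3827 0.1895 0.1996] F [ 0.   0.1 -0.6] w 0.0375
shim px [331.4 179. ] 1298 (44, 44) P [0.3845 0.2224 0.029 ] frame -237.4 -88.0
shim px [328.1 301.4] 4960 (87, 81) P [0.3813 0.1072 0.029 ] frame -122.3 -82.3
```

```bash
cat >> h.py <<'E'
def place(xy,zend,name):
    manip.movel([xy[0],xy[1],.115],vel=.2)
    if not lower(xy,[.085,.075,.066,.045,zend]): return False
    manip.command_gripper(.056);manip.movel([xy[0],xy[1],.20],vel=.2)
    im,d,c=shot("wrist",name);shims(im,c,zend+.013);return True
E
python3 - <<'E'
from h import *
if place((.3852,.2219),.0225,"w8"): 
    cycle();lookpick("w9");st()
E
```

```text
low 38.8 tcp [0.3852 0.2219 0.085 ] F [ 0.7 -0.2 -0.5] w 0.0372
low 39.2 tcp [0.3849 0.2217 0.0746] F [-1.3  0.1 -0.9] w 0.0376
low 39.5 tcp [0.385  0.2218 0.0656] F [-0.  -0.3 -0.5] w 0.0375
low 40.1 tcp [0.385  0.2218 0.0447] F [ 0.2 -0.3 -1.4] w 0.0378
low 40.7 tcp [0.3851 0.2223 0.0234] F [-7.5  0.3 31.3] w 0.035
STOP
```

Run:
```python
from h import *
manip.movel([.3852,.2219,.0245],vel=.03);st()
manip.command_gripper(.056);st();manip.movel([.3852,.2219,.20],vel=.15)
im,d,c=shot("wrist","w8");shims(im,c,.032)
u,v=proj(c,[.3844,.2232,.03])[0].astype(int)
cv2.imwrite("pics/c8.png",cv2.resize(im[v-60:v+60,u-60:u+60][...,::-1],(400,400)))
for k in range(-14,15,4):print(ondepth(c,d,[(u+k,v-8)]).round(4)[0],end=' ')
```

```text
40.9 tcp [0.385  0.222  0.0246] F [-2.5  1.5 13.3] w 0.0352
 41.4 tcp [0.3851 0.2218 0.0243] F [ 1.  -0.3  0.7] w 0.0559
shim px [327.  213.9] 1226 (45, 43) P [0.3828 0.2235 0.032 ] frame -238.4 -89.9
[0.3715 0.2317 0.0329] [0.3749 0.2316 0.0325] [0.3784 0.2315 0.0322] [0.3819 0.2318 0.0335] [0.3854 0.2315 0.032 ] [0.3889 0.2318 0.0335] [0.3924 0.2315 0.0321] [0.3959 0.2316 0.0325]
```

View pics/c8.png

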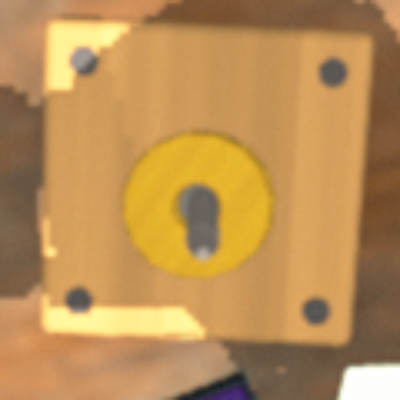

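Run:
```python
from h import *
manip.goto(PICK+[0,-.02,.17],down(PSI))
cycle();P=lookpick("w9");st()
p=min(P,key=lambda q:np.hypot(*(q-PICK)[:2]))
if np.hypot(*(p-PICK)[:2])<.004:
    s=pick((.454,-.0198))
    if s["gripper_width"]>.03: look_spin("w10",.032)
```

```text
grip 46.9 tcp [ 0.4008 -0.2508  0.0672] F [1.2 3.5 2. ] w 0.0089
up 49.7 tcp [ 0.404  -0.2108  0.1619] F [-0.9 -5.4  6.6] w 0.0087
down 51.7 tcp [ 0.4003 -0.2507  0.0668] F [ 3.3  0.  -5.1] w 0.0092
shim px [330.  225.7] 1555 (49, 47) P [ 0.4547 -0.0198  0.073 ] frame -1.4 0.8
 54.6 tcp [ 0.4538 -0.0214  0.2   ] F [-0.3 -0.9 -0.6] w 0.0562
at 56.1 tcp [ 0.4541 -0.0198  0.062 ] F [ 0.3 -0.5  0.3] w 0.056
grip 56.5 tcp [ 0.4543 -0.0198  0.0623] F [0.5 0.6 3. ] w 0.0373
lift 57.3 tcp [ 0.4536 -0.0198  0.1914] F [-0.2 -0.2 -1.4] w 0.0373
spin 58.2 tcp [0.3827 0.1895 0.1995] F [-0.1  0.5 -0. ] w 0.0372
shim px [329.5 178.5] 1372 (46, 45) P [0.3828 0.2232 0.032 ] frame -238.1 -89.8
shim px [328.1 302.6] 4942 (85, 82) P [0.3813 0.108  0.032 ] frame -123.2 -82.3
```

Run:
```python
from h import *
print(place((.3852,.2219),.0285,"w11"));st()
im,d,c=load("w11")
u,v=proj(c,[.3844,.2232,.035])[0].astype(int)
cv2.imwrite("pics/c11.png",cv2.resize(im[v-60:v+60,u-60:u+60][...,::-1],(300,300)))
for k in range(-14,15,4):print(ondepth(c,d,[(u+k,v-8)]).round(4)[0],end=' ')
manip.goto([.444,-.39,.22],down(0));manip.command_gripper(.05)
im,d,c=shot("wrist","w12")
cv2.imwrite("pics/c12.png",np.hstack([cv2.imread("pics/c11.png"),im[90:390,120:600][...,::-1]]))
print(proj(c,[.444,-.408,.034]))
```

```text
low 59.6 tcp [0.3852 0.2219 0.0849] F [-0.2  0.   0.4] w 0.0371
low 59.9 tcp [0.3849 0.2217 0.0746] F [-0.3 -0.1 -0.3] w 0.0374
low 60.3 tcp [0.385  0.222  0.0657] F [-0.6  1.9 -0.4] w 0.0372
low 60.8 tcp [0.3849 0.2218 0.0446] F [ 0.3  2.8 -1.3] w 0.0372
low 61.3 tcp [0.3857 0.2221 0.0294] F [-4.8 -1.1 28.1] w 0.0374
STOP
False
 61.3 tcp [0.3857 0.2221 0.0294] F [-4.8 -1.1 28.1] w 0.0374Traceback (most recent call last):
  File "<stdin>", line 3, in <module>
  File "h.py", line 9, in load
    z=np.load(f"pics/{name}.npz");return z["im"],z["d"],{k:z[k] for k in("vertical_fov","cx","cy","R","t")}
    fid = stack.enter_context(open(os.fspath(file), "rb"))
                              ~~~~^^^^^^^^^^^^^^^^^^^^^^^
FileNotFoundError: [Errno 2] No such file or directory: 'pics/w11.npz'
```

Run:
```python
from h import *
manip.movel([.3848,.2219,.037],vel=.05);manip.sleep(.3);st()
manip.command_gripper(.056);manip.sleep(.3);manip.movel([.3848,.2219,.20],vel=.15);st()
im,d,c=shot("wrist","w11");shims(im,c,.035)
u,v=proj(c,[.3844,.2232,.035])[0].astype(int)
cv2.imwrite("pics/c11.png",cv2.resize(im[v-60:v+60,u-60:u+60][...,::-1],(300,300)))
for k in range(-14,15,4):print(ondepth(c,d,[(u+k,v-8)]).round(4)[0],end=' ')
manip.goto([.444,-.39,.22],down(0));manip.command_gripper(.05)
im,d,c=shot("wrist","w12")
cv2.imwrite("pics/c12.png",np.hstack([cv2.imread("pics/c11.png"),im[90:390,120:600][...,::-1]]))
print(proj(c,[.444,-.408,.034]))
```

```text
61.9 tcp [0.3848 0.2218 0.0368] F [ 0.5  2.1 -0.7] w 0.0378
 63.9 tcp [0.3843 0.2216 0.1992] F [ 0.2  0.  -0.3] w 0.0562
shim px [327.6 215.3] 1321 (45, 45) P [0.3832 0.2232 0.035 ] frame -238.2 -89.4
[0.372  0.2303 0.035 ] [0.3755 0.2306 0.0363] [0.3789 0.2307 0.0372] [0.3824 0.2305 0.036 ] [0.3858 0.2305 0.0358] [0.3893 0.2305 0.0362] [0.3927 0.2306 0.0367] [0.3962 0.2304 0.0357] [[328.613494   232.09880474]]
```

View pics/c12.png

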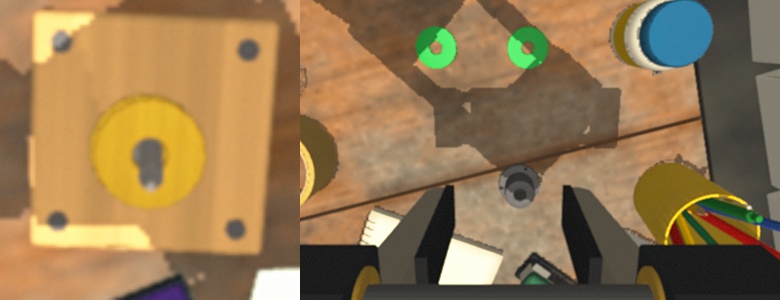

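Run:
```python
from h import *
im,d,c=load("w12")
P0=onz(c,(339,276),.03)[0];print(P0)
manip.goto([P0[0],P0[1]-.0,.20],down(0));st()
im,d,c=shot("wrist","w13")
u,v=proj(c,P0)[0].astype(int);print(u,v)
cv2.imwrite("pics/c13.png",cv2.resize(im[v-40:v+40,u-40:u+40][...,::-1],(480,480),interpolation=2))
```

```text
[ 0.45414773 -0.45344995  0.03      ]
 66.9 tcp [ 0.4538 -0.4539  0.1991] F [-0.6  0.4 -0.1] w 0.0496
329 216
```

View pics/c13.png

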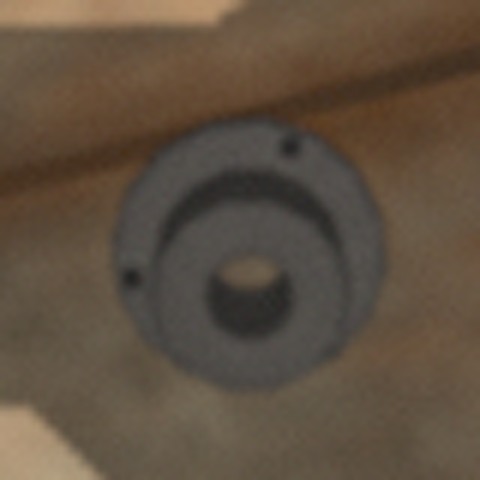

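Run:
```python
from h import *
im,d,c=load("w13")
b=onz(c,(330.7,225.5),.034)[0];f=onz(c,(330.5,218.2),.006)[0];print(b,f)
p=(b+f)/2
manip.movel([p[0],p[1],.08],vel=.2);manip.movel([p[0],p[1],.012],vel=.07);st('at')
manip.command_gripper(0);s=st('grip')
manip.movel(s["tool_pos"]+[0,0,.2],vel=.2);st('lift')
manip.goto([.3824,.19,.20],down(0));s=st('spin')
im,d,c=shot("wrist","w14");shims(im,c,.035)
t=s["tool_pos"];print(proj(c,[t+[0,0,-.012],t+[0,0,.022]]),proj(c,[.3844,.2232,.085]))
cv2.imwrite("pics/c14.png",im[130:400,210:450][...,::-1].repeat(2,0).repeat(2,1))
```

```text
[ 0.45514092 -0.46078064  0.034     ] [ 0.45514058 -0.46032904  0.006     ]
at 68.8 tcp [ 0.4554 -0.4608  0.0124] F [ 0.1 -0.5  0. ] w 0.0503
grip 69.3 tcp [ 0.4553 -0.4607  0.0123] F [-0.5  0.3  3. ] w 0.0289
lift 70.4 tcp [ 0.4547 -0.4601  0.211 ] F [-0.5 -0.1 -2.6] w 0.0288
spin 72.8 tcp [0.3829 0.1897 0.2001] F [-0.6 -0.8 -1.2] w 0.0286
shim px [328.9 179.5] 1464 (47, 47) P [0.383  0.2226 0.035 ] frame -237.5 -89.6
[[330.05552685 283.2689123 ]
 [330.57481374 313.96594949]] [[331.15067559 187.42500578]]
```

View pics/c14.png

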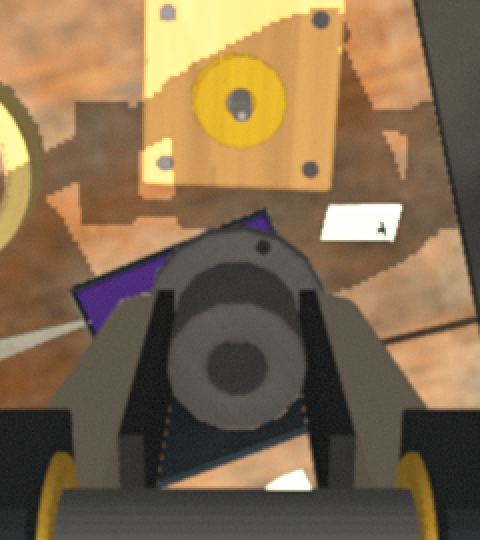

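Run:
```python
from h import *
xy=(.3852,.2233)
manip.movel([*xy,.115],vel=.15)
print(lower(xy,[.099,.092,.085,.075,.060,.051],fmax=9))
```

```text
low 74.0 tcp [0.385  0.2231 0.0988] F [ 0.2  0.5 -0.7] w 0.0286
low 74.3 tcp [0.385  0.2232 0.0917] F [-0.3  0.4 -0.9] w 0.029
low 74.6 tcp [0.3849 0.2231 0.0846] F [-0.4 -0.2 -0.6] w 0.0289
low 75.0 tcp [0.3848 0.2231 0.0746] F [-0.3  0.5 -1.4] w 0.0285
low 75.4 tcp [0.3849 0.2232 0.0596] F [ 0.3 -0.2 -1.6] w 0.0288
low 75.8 tcp [0.3849 0.2231 0.0507] F [-0.8  0.2 -2. ] w 0.0289
True
```

Run:
```python
from h import *
lower((.3852,.2233),[.0485],fmax=9)
manip.command_gripper(.05);manip.sleep(.2);st()
manip.movel([.3852,.2233,.20],vel=.15)
im,d,c=shot("wrist","w15")
u,v=proj(c,[.3844,.2232,.06])[0].astype(int)
for k in (-10,-8,8,10):print(ondepth(c,d,[(u+k,v)]).round(4)[0],end=' ')
manip.goto([.60,.05,.30],down(0));manip.sleep(.3);st()
i2,d2,c2=shot("scene","s2")
cv2.imwrite("pics/c15.png",np.hstack([cv2.resize(im[v-60:v+60,u-60:u+60][...,::-1],(400,400)),cv2.resize(i2[150:350,220:420][...,::-1],(400,400))]))
hh=[(b[0],b[1]) for b in blobs(i2,(0,0,0),(179,255,55),40) if abs(b[0][0]-347)<15 and abs(b[0][1]-313)<15];print('handle',hh,'start (347.0,313.3)')
```

```text
low 76.0 tcp [0.3851 0.2233 0.0484] F [ 0.3 -0.8 -1.5] w 0.0289
 76.7 tcp [0.3852 0.2233 0.0485] F [-0.2  1.   0.1] w 0.0502
[0.3758 0.2257 0.0697] [0.3773 0.2257 0.0697] [0.39   0.2253 0.0685] [0.3915 0.2255 0.0691]  79.3 tcp [0.5996 0.0508 0.3   ] F [ 0.6 -0.1  0.1] w 0.05
handle [((np.float64(346.9), np.float64(312.7)), 86)] start (347.0,313.3)
```

View pics/c15.png

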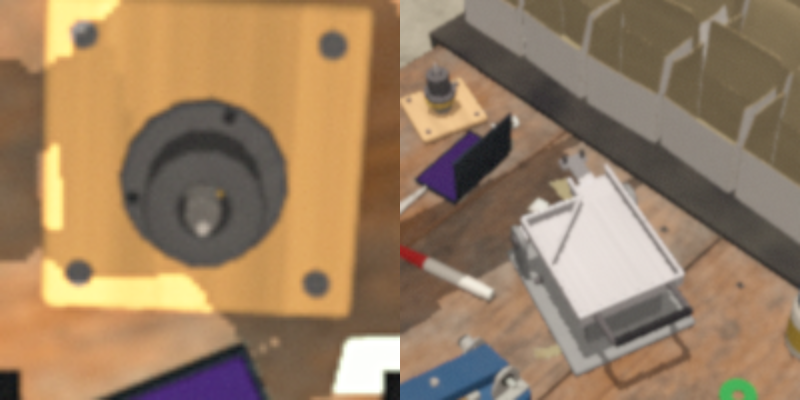

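```bash
python3 -c "
from workcell import manip;manip.close_job();print(manip.sense()['time_s'])"
```

```text
the job is handed in; nothing more can be done
the job is handed in; nothing more can be done
```

The job is done and handed in, at about 80 s on the robot's clock. All three shims are on the spindle seat around the pin, with the bush flange-down on top of them.

I tipped the tray three times to about 0.58 rad and lowered it level each time, picking the shim off the tongue after each tip. The bush was picked from (0.455, -0.461), about 5 cm from where I first saw it. It had been knocked aside, so I measured it again before gripping.

**Last checks**
- **Shims:** the stack top read about 0.036 m, where 0.035 m was expected. Each shim was within about 1.6 mm of the pin axis when I looked.
- **Bush:** its top read about 0.069 m, matching the 0.069 m expected, and it stood upright with the pin in its bore.
- **Tray:** empty and level; the handle was within about 0.6 px of where it started.
- **Spindle and jar:** the spindle stood unmoved. The robot never went near the glue jar; I did not measure it again at the end.
- **Robot:** clear of everything at hand-in.

**What went wrong:** on the second and third shims I stopped lowering when the force reached about 30 N. Most likely the fingertips touched the shim below. I backed off, released, and confirmed in the camera that each shim had settled flat.

I viewed 15 pictures, one over the budget, because I wanted a final check before handing in.

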